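Find the greasy crate stop by its drag

TASK

The three crate stops in the taped bay look alike, but one sole has gone greasy and one grips best: drag each stop at least 8 cm across the steel counter without pressing hard, feel how strongly it drags, and leave it standing there until all three have been tried. Then put the most slippery stop gently down flat in the wash pan, and slide the one that grips best along the counter until its long side rests flush against the middle of the crate's flat wall, pushing only gently. Never lift or tip the two better stops; the third stays standing on the counter, clear of the crate, and nothing else is disturbed.

Things in the scene. Friction and masses are not known exactly. Their poses are not given: they have to be found in the camera images.
- bay_1 (a point): Where a crate stop stands at the start: centre of the right-hand (-y) of three rectangles of black tape on the counter (130 x 100 mm), 40 mm up, on the stop's grip tab. The point does not follow the stop, which is not tracked. The stop is centred within 3 mm and turned as the point within 0.03 rad: x along the stop's long side and across its tab, y along the tab, z up.
- bay_2 (a point): Where a crate stop stands at the start: centre of the middle of three rectangles of black tape on the counter (130 x 100 mm), 40 mm up, on the stop's grip tab. The point does not follow the stop, which is not tracked. The stop is centred within 3 mm and turned as the point within 0.03 rad: x along the stop's long side and across its tab, y along the tab, z up.
- bay_3 (a point): Where a crate stop stands at the start: centre of the left-hand (+y) of three rectangles of black tape on the counter (130 x 100 mm), 40 mm up, on the stop's grip tab. The point does not follow the stop, which is not tracked. The stop is centred within 3 mm and turned as the point within 0.03 rad: x along the stop's long side and across its tab, y along the tab, z up.
- bay: The marked bay: three flat tape rectangles in a row (no height), origin on the counter under the middle one, axes as its points. The three crate stops are outwardly identical: grey metal block 90 (x) x 70 mm, 4 to 22 mm up, on a black sole set in 2 mm all round, on it an upright dark grip tab (14 mm in x, 44 mm in y, 22 to 60 mm up); 0.9 kg within 5 %. Sole friction on steel: near 0.15, 0.4, 0.75, hidden which.
- crate: green bread crate full of buns, too heavy to budge: 400 mm (x) x 300 mm (y) x 70 mm tall; origin at the centre of its underside. Its plain flat vertical wall at its own y = -150 mm (400 mm long, along its x) looks to the middle of the counter and is the one to be stopped.
- crate_face (a point): point on that wall's outer face, midway along it, 20 mm above the counter; axes as the crate's, so the wall's outward normal is -y
- pan: open stainless wash pan, fixed on the counter, 265 mm (x) x 200 mm (y) x 65 mm tall, walls 4 mm, floor 4 mm thick or a little more; origin at the centre of its underside
- squeeze: bystander: yellow squeeze bottle, 54 mm across, 170 mm tall; origin at the centre of its underside
- shaker: bystander: clear jar shaker, 50 mm across, 90 mm tall; origin at the centre of its underside
- dip_cup: bystander: steel dip cup, 44 mm across, 35 mm tall; origin at the centre of its underside
- puck: bystander: metal disc weight, 42 mm across, 30 mm tall; origin at the centre of its underside
- spoon: bystander: serving spoon lying on the counter, about 200 mm long, along its own x; origin under its middle
- insert_pan: bystander: round steel pot, 100 mm across, 90 mm tall; origin at the centre of its underside
- spice: bystander: metal spice can, 56 mm across, 80 mm tall; origin at the centre of its underside

How it is judged:
By the outcome, as a careful person would: the job done as asked, in the order asked, and still so for the second after the job is handed in, with the robot touching nothing.
It also fails if it takes over 72 s, if anything falls off the work surface, if the arm or the gripper's body presses on something with over 40 N, if the wrist force passes 120 N, or if a joint passes its speed limit or range.

ROBOT

A 6-joint arm with a two-finger parallel gripper is mounted at the origin on the work surface. World frame = base frame: x ahead of the robot, y to its left, z up, the work surface at z = 0. Lengths are in mm, angles in rad, forces in N, time in s.
With the tool pointing down it reaches from about 350 to 850 mm from the base axis. Payload 8.1 kg.
Tool frame: the origin (TCP) lies at the very end of the fingers, on their centre line; the grasp point (between the pads) lies 19 mm behind it; z points along the fingers, y is the direction in which the jaws open and shut (so a half turn about z gives the same grasp; the last joint's range is limited). The gripper opens to 93 mm and grips with 3 to 60 N. Pads are 15 mm wide; open, the fingers measure 128 mm over their backs; the gripper's body (75 mm by 188 mm) begins 65 mm behind the grasp point.
Start: joints at [1.093, 0.13, 1.488, -0, 1.523, -0.085], TCP at [229.645, 554.318, 218.635] pointing down, gripper open.
Joint ranges: [-2.96, 2.96], [-0.89, 2.26], [0.02, 2.5], [-1.34, 4.48], [0, 2.73], [-2.66, 2.66]. Speed limits (rad/s): [2.39, 2.39, 2.79, 3.14, 3.14, 3.14].

INTERFACE

Orientations are given as a unit quaternion [w, x, y, z].
In Python, from rig import bot, vision, job_done gives the robot as it stands. The module is installed in compiled form; this text tells all that it offers.
- The arm moves only by the tool drive_tool, never from a script. Its argument "targets" is a list of rows, each a list of 3 entries, a list of its own where there are three numbers: the shift along the tool's x, y, z in cm, then the turn about the tool's z in rad, then the closure, from 0 (fully open) to 1 (shut). In form: [[[dx, dy, dz], turn, hand], ...]. A call has 1 to 8 rows; each row is the pose to reach, as a shift and turn from the pose commanded when the call began, along the tool's axes at that moment; what a row does not reach only later rows make up. A row lasts 1/8 s, in which the tool goes at most 62.5 mm and 10.7 degrees, less where a joint would pass 70% of its speed; a pose out of reach is approached as far as the arm can. A call with a gripper value outside its range is refused whole. The fingers move at their own pace and stop on an object; the grip force is fixed at half the most. Time passes only in rows, so rows that repeat a pose let the fingers close. It gives the time, the measured TCP pose, the force and the opening at its end, in the units of the state.
- bot.state(): the state, without advancing time (a new reading comes with each control period).
- vision.camera(name): name is "scene" or "top" or "wrist"; returns the picture (384x512x3 uint8, blue, green, red); there is no depth.
- vision.get_calibration(name): a dict with "mtx" (3x3 intrinsics, pixels), "k1" (the pictures are not rectified: a ray, as slopes to the right and down, at radius r is drawn at 1 + k1 r^2 times it, then the intrinsics apply), "extrinsics" (4x4, takes a point from world to camera coordinates); the wrist camera has in their place "tool_from_camera" (4x4, takes a point from camera to tool coordinates, whose origin is the TCP and whose axes are the flange's). Camera axes: x right, y down, z forward; pixel columns grow to the right and rows downward; lengths in mm; the calibration is good to about 2 mm. A picture is of the moment at which its call begins: read the wrist's pose just before it. get_calibration takes no time and is no camera call.
- job_done(): hands the job in, once; it reports no verdict.
The state is a dict: "time_s": time; "q": joint angles; "qd": joint speeds; "joint_efforts": joint torques, N m; "tool_pos": TCP position; "ee_rot": TCP orientation; "wrist_force": force on the tool from outside, world axes, zero at the start; "wrist_torque": the same for the moment, N m; "width": opening from 0.0 (shut) to 1.0 (fully open).
Only numpy, scipy, OpenCV 4.12 (cv2) and the standard library are available. Lean on these libraries where they do the work, as an engineer would, in place of code of your own. Each camera call takes 0.05 s, during which the arm holds its last target.

## Working session

There is one attempt and no reset: what is moved stays moved. The work goes in short steps, Python scripts to look and compute and a tool call to move; the robot and the scene stay as the last step left them, time stands still between calls to the robot, and variables do not carry over. Pictures are saved under pics/ and viewed, and the job is handed in when it is done.

Besides the shell and the picture viewer there is one more tool, called after "Request:" by a JSON object that holds its "api" and its "payload". drive_tool: Moves the arm, as the interface text tells. Its arguments: {"type":"object","properties":{"targets":{"type":"array"}},"required":["targets"]}

```bash
mkdir -p pics; python3 - <<'E'
from rig import bot, vision
import cv2
for n in ("scene","top"):
    cv2.imwrite(f"pics/{n}0.png",vision.camera(n))
    c=vision.get_calibration(n);print(n,c)
print(vision.get_calibration("wrist"))
print(bot.state())
E
```

```text
scene {'mtx': array([[464.53809934,   0.        , 257.61651606],
       [  0.        , 464.53809934, 184.19155892],
       [  0.        ,   0.        ,   1.        ]]), 'k1': -0.010005174800244907, 'extrinsics': array([[ 4.34168517e-01,  9.00658885e-01, -1.76429094e-02,
        -2.81481773e+02],
       [ 5.65725479e-01, -2.87848425e-01, -7.72721144e-01,
        -2.49466277e+02],
       [-7.01036647e-01,  3.25510150e-01, -6.34500403e-01,
         1.73054153e+03],
       [ 0.00000000e+00,  0.00000000e+00,  0.00000000e+00,
         1.00000000e+00]])}
top {'mtx': array([[424.55694718,   0.        , 250.76717203],
       [  0.        , 424.55694718, 191.88743039],
       [  0.        ,   0.        ,   1.        ]]), 'k1': -0.11729644853535698, 'extrinsics': array([[-1.46182779e-02, -9.99880926e-01,  4.94372838e-03,
         6.78410935e+01],
       [-9.82101667e-01,  1.34294451e-02, -1.87872205e-01,
         5.56146471e+02],
       [ 1.87783443e-01, -7.60161199e-03, -9.82181039e-01,
         1.39758714e+03],
       [ 0.00000000e+00,  0.00000000e+00,  0.00000000e+00,
         1.00000000e+00
[... 537 characters left out ...]
  1.00000000e+00]])}
{'time_s': 0.1, 'q': array([ 1.09260887e+00,  1.31075197e-01,  1.48915856e+00,  1.04771425e-06,
        1.52303951e+00, -8.53843941e-02]), 'qd': array([ 0.00057923, -0.00043232, -0.00098657, -0.00092014, -0.00080488,
       -0.00042915]), 'joint_efforts': array([ 1.19013552e-03, -5.61346149e+01, -4.93093336e+01,  7.70557229e-02,
        2.92443938e-02, -9.17889543e-05]), 'tool_pos': array([229.39663499, 553.85037506, 217.70510136]), 'ee_rot': array([-2.34167723e-04,  1.95141269e-01,  9.80774785e-01, -8.07018800e-04]), 'wrist_force': array([ 0.19220558, -0.80117332, -0.0158206 ]), 'wrist_torque': array([-0.06084584,  0.0027744 ,  0.00303262]), 'width': 1.0018792924769306}
```

View pics/scene0.png

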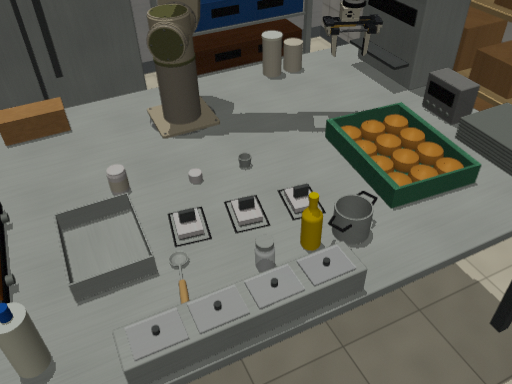

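View pics/top0.png

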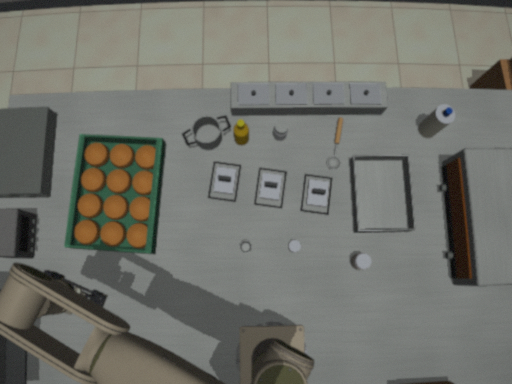

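The top view shows three taped stops at about (224,181), (270,187) and (318,194). The crate is at (115,193), the pan at (382,194), the bottle at (241,131), and the dip cup and puck near (245,246) and (294,245). Next I'll measure them.

```bash
cat > h.py <<'E'
import numpy as np, cv2
from rig import bot, vision
from scipy.spatial.transform import Rotation as R
def cam(name, st=None):
    c=vision.get_calibration(name)
    if name=="wrist":
        st=st or bot.state(); w,x,y,z=st["ee_rot"]
        T=np.eye(4);T[:3,:3]=R.from_quat([x,y,z,w]).as_matrix();T[:3,3]=st["tool_pos"]
        E=np.linalg.inv(T@c["tool_from_camera"])
    else: E=c["extrinsics"]
    return c["mtx"],c["k1"],E
def ray(cm,uv):
    K,k1,E=cm; uv=np.atleast_2d(np.array(uv,float)).reshape(-1,1,2)
    n=cv2.undistortPoints(uv,K,np.array([k1,0,0,0.]),).reshape(-1,2)
    d=np.c_[n,np.ones(len(n))]@E[:3,:3]; o=-E[:3,:3].T@E[:3,3]
    return o,d
def plane(cm,uv,z=0):
    o,d=ray(cm,uv); t=(z-o[2])/d[:,2]; return o+d*t[:,None]
def proj(cm,P):
    K,k1,E=cm; return cv2.projectPoints(np.atleast_2d(np.array(P,float)),cv2.Rodrigues(E[:3,:3])[0],E[:3,3],K,np.array([k1,0,0,0.]))[0].reshape(-1,2)
E
python3 - <<'E'
from h import *
im=cv2.imread("pics/top0.png");cm=cam("top")
cv2.imwrite("pics/top0z.png",cv2.resize(im[110:260,170:420],None,fx=3.2,fy=3.2,interpolation=cv2.INTER_CUBIC))
hsv=cv2.cvtColor(im,cv2.COLOR_BGR2HSV)
# tape: dark
m=(im.max(2)<50).astype(np.uint8)
cn,_=cv2.findContours(m,cv2.RETR_EXTERNAL,cv2.CHAIN_APPROX_NONE)
for c in cn:
    x,y,w,h=cv2.boundingRect(c)
    if w>20 and h>25 and 170<x<420 and 110<y<250:
        P=plane(cm,c.reshape(-1,2),0)[:,:2].astype(np.float32)
        print("tape",(x,y,w,h),cv2.minAreaRect(P))
g=((hsv[...,0]>60)&(hsv[...,0]<90)&(hsv[...,1]>100)).astype(np.uint8)
cn,_=cv2.findContours(g,cv2.RETR_EXTERNAL,cv2.CHAIN_APPROX_NONE)
c=max(cn,key=cv2.contourArea)
P=plane(cm,c.reshape(-1,2),70)[:,:2].astype(np.float32)
print("crate",cv2.boundingRect(c),cv2.minAreaRect(P))
# robust right edge of the crate (y min)
for n,uv,z in [("dip",(245.5,245.5),35),("puck",(294.5,245),30),("squeeze cap",(241,124),170),("shaker",(281,129),90),("spice",(364,261),80),("pot",(208,132),90),("spoon bowl",(333,162),5),("spoonend",(339,120),10)]:
    print(n,plane(cm,uv,z).round(0))
E
```

```text
crate (138, 139, 26, 114) ((551.2960205078125, 397.21270751953125), (54.724056243896484, 390.67523193359375), 86.22259521484375)
dip [[376.  80.  35.]]
puck [[375. -86.  30.]]
squeeze cap [[759.  89. 170.]]
shaker [[768. -47.  90.]]
spice [[ 315. -309.   80.]]
pot [[761. 204.  90.]]
spoon bowl [[ 672. -238.    5.]]
spoonend [[ 829. -268.   10.]]
```

```bash
python3 - <<'E'
from h import *
im=cv2.imread("pics/scene0.png")
cv2.imwrite("pics/scene0z.png",cv2.resize(im[120:320,40:400],None,fx=2.2,fy=2.2,interpolation=cv2.INTER_CUBIC))
E
```

```text
(no output)
```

View pics/top0z.png

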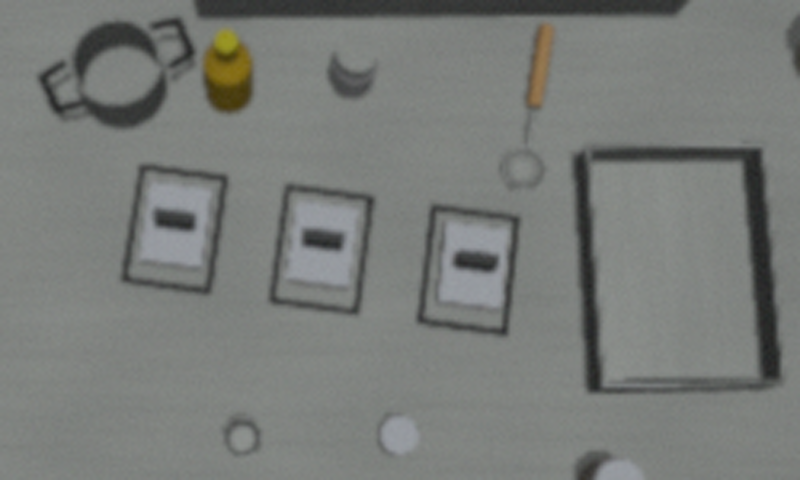

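View pics/scene0z.png

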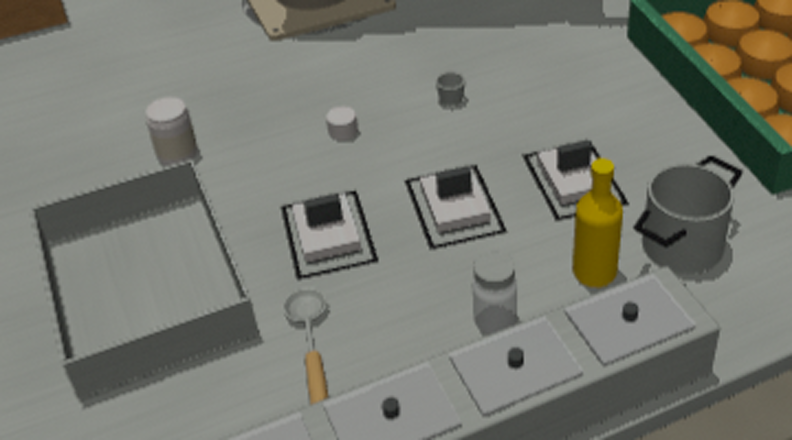

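```bash
python3 - <<'E'
from h import *
top=cam("top"); sc=cam("scene")
Z={3:[(142,167),(226,178),(208,291),(125,280)],2:[(288,187),(371,198),(357,312),(272,301)],1:[(433,207),(518,217),(507,332),(419,321)]}
def cen(P):
    e=[np.linalg.norm(P[i]-P[(i+1)%4])for i in range(4)]
    dx=(P[0]-P[3]+P[1]-P[2])[:2]; 
    return P.mean(0).round(1),np.round(e,0),np.arctan2(dx[1],dx[0]).round(3)
for k,v in Z.items():
    print("top",k,*cen(plane(top,(np.array(v)-1.1)/3.2+[170,110],0)))
S={3:[(523,154),(587,142),(627,201),(562,218)],2:[(407,181),(476,166),(504,231),(431,246)],1:[(282,206),(355,192),(377,262),(301,277)]}
for k,v in S.items():
    P=plane(sc,(np.array(v)-.6)/2.2+[40,120],0); print("sc",k,P.mean(0).round(1),P[:,:2].round(0).tolist())
# tab tops
for k,v in {3:(175,215),2:(323,237),1:(476,259)}.items(): print("tab",k,plane(top,(np.array(v)-1.1)/3.2+[170,110],60).round(1))
im=cv2.imread("pics/top0.png");hsv=cv2.cvtColor(im,cv2.COLOR_BGR2HSV)
g=((hsv[...,0]>60)&(hsv[...,0]<95)&(hsv[...,1]>90))
cols=[]
for r in range(142,250,4):
    c=np.where(g[r,100:180])[0]
    if len(c): cols.append((100+c.max()+.5,r))
P=plane(top,cols,70); f=np.polyfit(P[:,0],P[:,1],1); print("crate right top edge",f, np.abs(np.polyval(f,P[:,0])-P[:,1]).max(), P[[0,-1]].round(0).tolist())
rows=np.where(g[:,100:165].any(1))[0];print(rows.min(),rows.max())
im=cv2.imread("pics/scene0.png");hsv=cv2.cvtColor(im,cv2.COLOR_BGR2HSV)
g=((hsv[...,0]>60)&(hsv[...,0]<95)&(hsv[...,1]>90))
pts=[]
for c in range(330,385,4):
    r=np.where(g[:,c])[0]; 
    if len(r): pts.append((c,r.max()+.5))
P=plane(sc,pts,0);print(np.array(pts).tolist());f=np.polyfit(P[:,0],P[:,1],1); print("crate base edge",f,P.round(0)[:,:2].tolist())
cv2.imwrite("pics/crate.png",np.hstack([cv2.resize(im[90:210,310:490],(540,360)),]))
im=cv2.imread("pics/top0.png");cv2.imwrite("pics/crate2.png",cv2.resize(im[120:265,60:180],None,fx=4,fy=4))
# pan
pz=[(577,152),(762,150),(780,383),(590,391)]
print("pan",plane(top,(np.array(pz)-1.1)/3.2+[170,110],65).round(0).tolist())
E
```

```text
top 3 [607.6 152.8   0. ] [ 95. 130.  93. 130.] -0.153
top 2 [582.1 -10.    0. ] [ 94. 130.  94. 130.] -0.152
top 1 [ 557.5 -173.2    0. ] [ 96. 131.  98. 130.] -0.151
sc 3 [606.5 160.2   0. ] [[533.0, 122.0], [550.0, 213.0], [677.0, 198.0], [667.0, 108.0]]
sc 2 [582.6  -4.3   0. ] [[512.0, -41.0], [526.0, 54.0], [655.0, 31.0], [638.0, -61.0]]
sc 1 [ 558.3 -167.1    0. ] [[484.0, -205.0], [501.0, -111.0], [633.0, -131.0], [615.0, -222.0]]
tab 3 [[609.3 149.7  60. ]]
tab 2 [[583.1  -8.   60. ]]
tab 1 [[ 557.  -170.9   60. ]]
crate right top edge [-7.11418474e-02  4.12218255e+02] 5.686579126140941 [[734.0, 364.0, 70.0], [375.0, 382.0, 70.0]]
136 252
[[330.0, 141.5], [334.0, 145.5], [338.0, 150.5], [342.0, 154.5], [346.0, 158.5], [350.0, 163.5], [354.0, 167.5], [358.0, 171.5], [362.0, 176.5], [366.0, 180.5], [370.0, 185.5], [374.0, 189.5], [378.0, 193.5], [382.0, 198.5]]
crate base edge [-7.80317608e-02  4.31834380e+02] [[387.0, 401.0], [413.0, 400.0], [444.0, 396.0], [469.0, 395.0], [494.0, 394.0], [522.0, 390.0], [545.0, 390.0], [568.0, 389.0], [595.0, 385.0], [616.0, 384.0], [642.0, 381.0], [662.0, 380.0], [683.0, 379.0], [706.0, 376.0]]
pan [[673.0, -286.0, 65.0], [673.0, -493.0, 65.0], [418.0, -491.0, 65.0], [413.0, -285.0, 65.0]]
```

View pics/crate2.png

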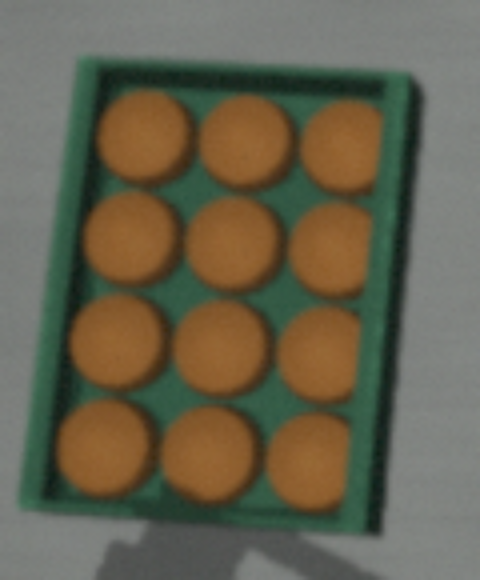

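View pics/crate.png

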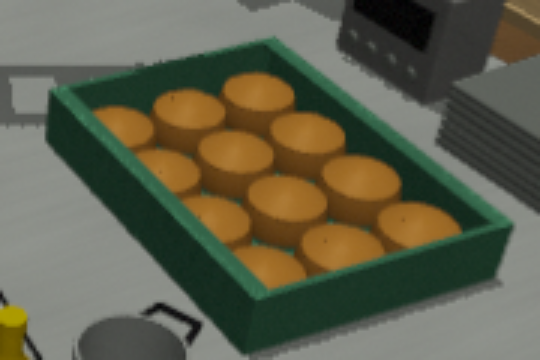

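The crate wall's yaw is about -0.075. Next I'll move to an overview pose and use the wrist camera to settle the y offset between the two views.

Request:
{"api": "drive_tool", "payload": {"targets": [[[-5.5,-1.6,0],0.17,0],[[-11,-3.2,0],0.34,0],[[-16.5,-4.8,0],0.51,0],[[-22,-6.4,0],0.68,0],[[-27.5,-8,0],0.85,0],[[-33,-9.6,0],1.02,0],[[-38.5,-11.2,0],1.19,0],[[-43.7,-12.6,0],1.33,0]]}}

```text
time_s: 1.1
tool_pos: [586.3, 269.0, 218.1]
ee_rot: [-0.0, 0.761, 0.649, -0.0]
wrist_force: [0.5, 0.9, 0.7]
width: 1.001
```

Request:
{"api": "drive_tool", "payload": {"targets": [[[0,0,0],0,0],[[0,0,0],0,0],[[0,0,0],0,0]]}}

```text
time_s: 1.48
tool_pos: [584.2, 271.7, 218.5]
ee_rot: [-0.0, 0.758, 0.652, -0.0]
wrist_force: [-0.8, 1.0, 0.4]
width: 0.997
```

```bash
python3 - <<'E'
from h import *
s=bot.state();print(s["tool_pos"],s["ee_rot"],s["q"],s["wrist_force"],s["time_s"])
im=vision.camera("wrist");cv2.imwrite("pics/w1.png",im)
np.savez("w1.npz",p=s["tool_pos"],r=s["ee_rot"])
E
```

```text
[584.1575169  271.69614454 218.5287785 ] [-2.18686777e-04  7.58036906e-01  6.52211607e-01 -1.41918705e-04] [3.55607047e-01 2.49907924e-01 1.35374851e+00 3.11652058e-04
 1.53835436e+00 5.05396474e-01] [-0.83776343  0.99559415  0.36778093] 1.475
```

View pics/w1.png

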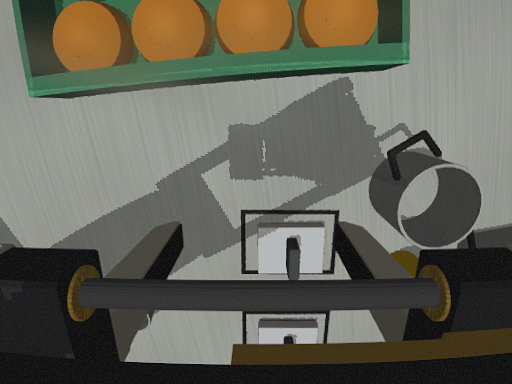

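The wrist view shows the crate's lower edge running from (35,97) to (410,65), tape 3 at (242..338, 211..273) with its stop's tab at (293,255), and the pot at (425,200).

```bash
python3 - <<'E'
from h import *
d=np.load("w1.npz");cm=cam("wrist",dict(tool_pos=d["p"],ee_rot=d["r"]))
im=cv2.imread("pics/w1.png");hsv=cv2.cvtColor(im,cv2.COLOR_BGR2HSV)
g=((hsv[...,0]>55)&(hsv[...,0]<100)&(hsv[...,1]>60))
pts=[]
for c in range(30,412,6):
    r=np.where(g[:130,c])[0]
    if len(r): pts.append((c,r.max()+.5))
for z in (0,70):
    P=plane(cm,pts,z); f=np.polyfit(P[:,0],P[:,1],1);print(z,f,np.polyval(f,555),np.ptp(P[:,0]),P[0].round(0),P[-1].round(0),np.abs(np.polyval(f,P[:,0])-P[:,1]).max())
a=cv2.resize(im[40:110,0:120],None,fx=4,fy=4);b=cv2.resize(im[40:110,340:430],None,fx=4,fy=4)
cv2.imwrite("pics/w1a.png",np.hstack([a,b])[:, :800])
cv2.imwrite("pics/w1b.png",cv2.resize(im[195:290,225:355],None,fx=6,fy=6,interpolation=cv2.INTER_CUBIC))
print("rect3 raw",plane(cm,[(242,211),(338,211),(335,273),(242,273)],0).round(0).tolist())
E
```

```text
0 [-8.60841013e-02  4.35533270e+02] 387.7565940413818 486.43505087197724 [301. 410.   0.] [787. 374.   0.] 6.717638063445293
70 [-8.60841013e-02  4.28693303e+02] 380.91662674865574 398.17807183399924 [354. 399.  70.] [752. 369.  70.] 5.498814624041756
rect3 raw [[551.0, 213.0, 0.0], [683.0, 193.0, 0.0], [671.0, 96.0, 0.0], [535.0, 117.0, 0.0]]
```

View pics/w1a.png

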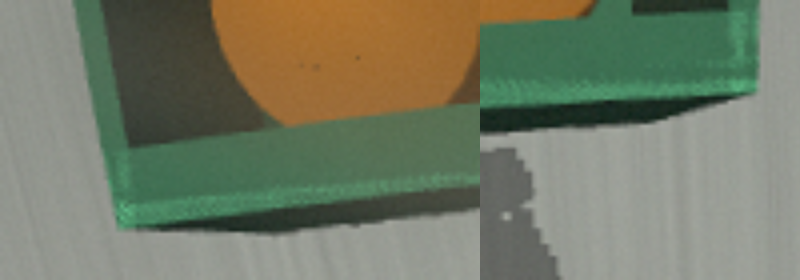

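View pics/w1b.png

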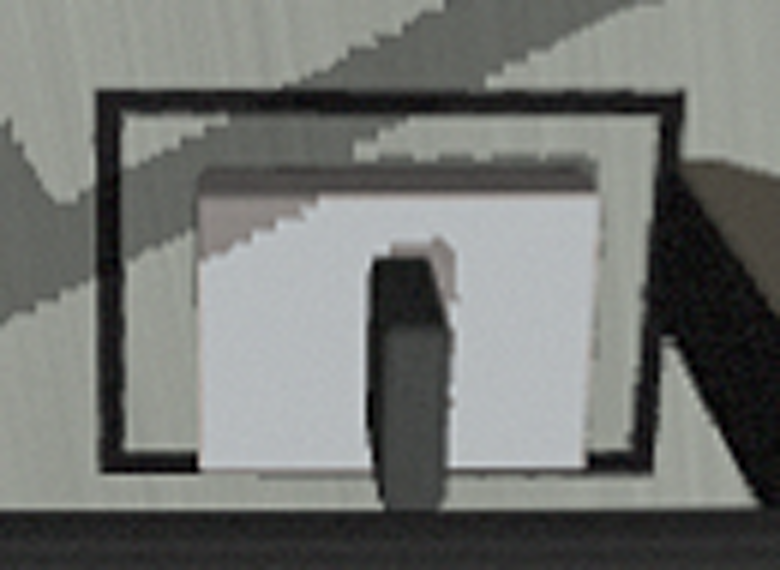

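```bash
python3 - <<'E'
from h import *
d=np.load("w1.npz");cm=cam("wrist",dict(tool_pos=d["p"],ee_rot=d["r"]))
def an(P):
    v=P[1]-P[0];return np.linalg.norm(v).round(1),np.arctan2(v[1],v[0]).round(4),P[:,:2].mean(0).round(1),P.round(1).tolist()
print("rim",an(plane(cm,[(29.5,97),(408.7,63)],70)))
print("base",an(plane(cm,[(67.5,98.7),(382.5,70.7)],0)))
q=lambda L:(np.array(L)-2.5)/6+[225,195]
for n,z,L in (("tape",0,[(97,90),(685,90),(652,472),(100,472)]),("block",22,[(200,192),(600,192),(585,468),(200,468)])):
    P=plane(cm,q(L),z);print(n,P[:,:2].round(1).tolist(),P.mean(0).round(1),an(P[:2])[:2],np.linalg.norm(P[1]-P[2]).round(1), np.linalg.norm(P[0]-P[3]).round(1))
print("tab",plane(cm,q([(372,258),(428,258),(446,327),(385,327)]),60).mean(0).round(1))
# top-view rim
t=cam("top");print("top rim",an(plane(t,(np.array([(364,530),(410,72)])-1.5)/4+[60,120],70)))
E
```

```text
rim (np.float64(400.7), np.float64(-0.074), array([553.1, 383.7]), [[353.3, 398.5, 70.0], [753.0, 368.9, 70.0]])
base (np.float64(402.6), np.float64(-0.0724), array([553.2, 383.2]), [[352.4, 397.7, 0.0], [754.0, 368.6, 0.0]])
tape [[550.0, 215.3], [684.0, 194.8], [668.8, 95.8], [534.0, 116.9]] [609.2 155.7   0. ] (np.float64(135.6), np.float64(-0.1514)) 100.2 99.7
block [[571.0, 195.9], [658.4, 182.5], [649.2, 113.7], [560.6, 127.6]] [609.8 154.9  22. ] (np.float64(88.4), np.float64(-0.1525)) 69.4 69.1
tab [611.5 183.8  60. ]
top rim (np.float64(395.9), np.float64(-0.0727), array([552.7, 380.1]), [[355.3, 394.5, 70.0], [750.2, 365.7, 70.0]])
```

The wrist view agrees with the given sizes: the wall's rim measures 400.7 mm with its midpoint at (553, 383.5) and yaw -0.073, and the stop 3 block measures 88x69 at (610, 155). Now I'll move over stop 3 and go down.

Request:
{"api": "drive_tool", "payload": {"targets": [[[-3.7,1.4,0],0,0],[[-7.4,2.8,0],0,0],[[-11.2,4.3,2],0,0],[[-11.2,4.3,6],0,0],[[-11.2,4.3,10],0,0],[[-11.2,4.3,13],0,0],[[-11.2,4.3,13],0,0]]}}

```text
time_s: 2.4
tool_pos: [607.8, 154.0, 85.7]
ee_rot: [-0.002, 0.758, 0.652, -0.002]
wrist_force: [0.2, 0.4, 0.6]
width: 0.997
```

```bash
python3 - <<'E'
from h import *
s=bot.state();print(s["tool_pos"],s["ee_rot"],s["wrist_force"],s["time_s"])
im=vision.camera("wrist");cv2.imwrite("pics/w2.png",im)
np.savez("w2.npz",p=s["tool_pos"],r=s["ee_rot"])
E
```

```text
[607.7838212  153.95722705  85.66973759] [-0.00152775  0.75820717  0.65200731 -0.00245279] [0.22081493 0.44451388 0.55429929] 2.4
```

View pics/w2.png

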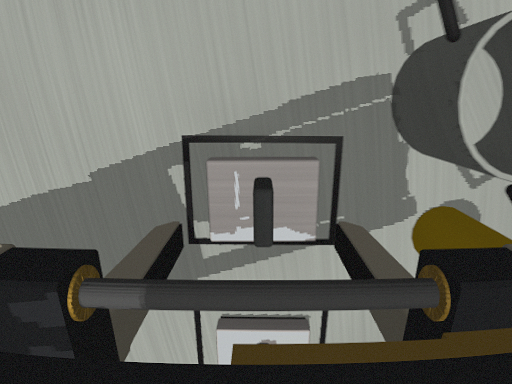

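The stop's tab at (263,210) is centred between the open fingers, and the bottle and pot are clear. Next I'll go down and close on the tab.

Request:
{"api": "drive_tool", "payload": {"targets": [[[0,0,2.5],0,0],[[0,0,4.5],0,0],[[0,0,5.8],0,0],[[0,0,5.8],0,0]]}}

```text
time_s: 2.95
tool_pos: [609.8, 153.4, 29.6]
ee_rot: [-0.001, 0.759, 0.651, -0.001]
wrist_force: [-0.5, -0.4, -0.2]
width: 1.002
```

Request:
{"api": "drive_tool", "payload": {"targets": [[[0,0,0],0,0.6],[[0,0,0],0,0.8],[[0,0,0],0,1],[[0,0,0],0,1],[[0,0,0],0,1],[[0,0,0],0,1]]}}

```text
time_s: 3.7
tool_pos: [610.6, 153.4, 30.6]
ee_rot: [-0.0, 0.759, 0.651, -0.0]
wrist_force: [0.2, -0.5, -0.8]
width: 0.404
```

Request:
{"api": "drive_tool", "payload": {"targets": [[[0,0,0],0,1],[[0,0,0],0,1],[[0,0,0],0,1],[[0,0,0],0,1],[[0,0,0],0,1]]}}

```text
time_s: 4.32
tool_pos: [610.6, 153.4, 30.6]
ee_rot: [-0.0, 0.759, 0.651, -0.0]
wrist_force: [-1.0, -0.1, -0.1]
width: 0.152
```

Gripped at a 14 mm opening with no vertical load. Now I'll drag toward -x of the bay.

Request:
{"api": "drive_tool", "payload": {"targets": [[[0,-0.8,0],0,1],[[0,-1.6,0],0,1],[[0,-2.4,0],0,1],[[0,-3.2,0],0,1]]}}

```text
time_s: 4.82
tool_pos: [578.3, 158.4, 30.6]
ee_rot: [-0.0, 0.759, 0.651, -0.0]
wrist_force: [0.9, -0.1, -2.1]
width: 0.143
```

Request:
{"api": "drive_tool", "payload": {"targets": [[[0,-0.8,0],0,1],[[0,-1.6,0],0,1],[[0,-2.4,0],0,1]]}}

```text
time_s: 5.2
tool_pos: [554.8, 162.0, 30.6]
ee_rot: [-0.0, 0.759, 0.651, -0.0]
wrist_force: [0.8, 0.2, -2.1]
width: 0.148
```

Request:
{"api": "drive_tool", "payload": {"targets": [[[0,-0.8,0],0,1],[[0,-1.6,0],0,1],[[0,-2.4,0],0,1]]}}

```text
time_s: 5.58
tool_pos: [531.0, 165.6, 30.6]
ee_rot: [-0.0, 0.759, 0.651, -0.0]
wrist_force: [1.0, 0.3, -2.5]
width: 0.148
```

Request:
{"api": "drive_tool", "payload": {"targets": [[[0,-0.8,0],0,1],[[0,-1.6,0],0,1]]}}

```text
time_s: 5.82
tool_pos: [515.2, 168.0, 30.6]
ee_rot: [-0.0, 0.759, 0.651, -0.0]
wrist_force: [1.6, 0.3, -3.0]
width: 0.148
```

Request:
{"api": "drive_tool", "payload": {"targets": [[[0,-0.8,0],0,1],[[0,-1.6,0],0,1]]}}

```text
time_s: 6.08
tool_pos: [499.4, 170.4, 30.6]
ee_rot: [-0.0, 0.759, 0.651, -0.0]
wrist_force: [1.4, 0.0, -2.6]
width: 0.147
```

Request:
{"api": "drive_tool", "payload": {"targets": [[[0,-0.8,0],0,1],[[0,-1.6,0],0,1]]}}

```text
time_s: 6.32
tool_pos: [483.5, 172.9, 30.6]
ee_rot: [-0.0, 0.759, 0.651, -0.0]
wrist_force: [1.8, 0.1, -3.6]
width: 0.15
```

Stop 3 drags at roughly 1.3 N, which reads as low. Next I'll release it and go to stop 2.

Request:
{"api": "drive_tool", "payload": {"targets": [[[0,0,0],0,0.7],[[0,0,0],0,0.5],[[0,0,0],0,0.4],[[0,0,0],0,0.4],[[0,0,-2],0,0.4],[[0,0,-6],0,0.4]]}}

```text
time_s: 7.08
tool_pos: [482.4, 172.3, 89.3]
ee_rot: [-0.001, 0.759, 0.651, -0.002]
wrist_force: [0.7, 0.2, -0.7]
width: 0.601
```

Request:
{"api": "drive_tool", "payload": {"targets": [[[-4,3,-1],0,0.4],[[-8,6.2,-1],0,0.4],[[-12,9.4,-1],0,0.4],[[-16.3,12.7,-1],0,0.4],[[-16.3,12.7,-1],0,0.4],[[-16.3,12.7,-1],0,0.4]]}}

```text
time_s: 7.82
tool_pos: [584.7, -7.5, 100.2]
ee_rot: [-0.0, 0.759, 0.651, -0.0]
wrist_force: [0.0, 0.1, -0.9]
width: 0.602
```

```bash
python3 - <<'E'
from h import *
s=bot.state();print(s["tool_pos"],s["ee_rot"],s["wrist_force"],s["time_s"])
im=vision.camera("wrist");cv2.imwrite("pics/w3.png",im)
np.savez("w3.npz",p=s["tool_pos"],r=s["ee_rot"])
E
```

```text
[584.66842614  -7.50069132 100.24669046] [-4.84200054e-04  7.59037758e-01  6.51046392e-01 -2.07761298e-04] [ 0.01259     0.05312181 -0.86771114] 7.825
```

View pics/w3.png

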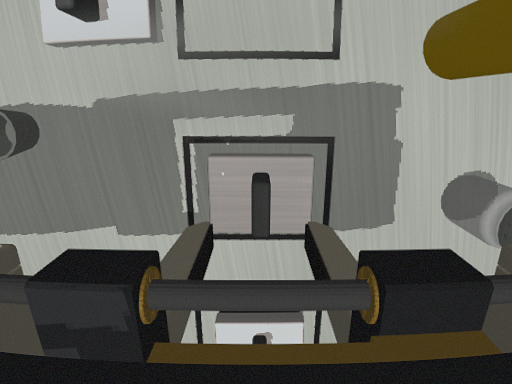

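Stop 2's tab at (261,203) is centred between the fingers, and stop 3 stands at the upper left. Next I'll go down and grip.

Request:
{"api": "drive_tool", "payload": {"targets": [[[0,0,3],0,0.4],[[0,0,5.5],0,0.4],[[0,0,6.9],0,0.4],[[0,0,6.9],0,0.6],[[0,0,6.9],0,1],[[0,0,6.9],0,1],[[0,0,6.9],0,1],[[0,0,6.9],0,1]]}}

```text
time_s: 8.88
tool_pos: [585.6, -7.6, 32.3]
ee_rot: [0.0, 0.759, 0.651, 0.0]
wrist_force: [0.8, -0.5, 1.4]
width: 0.15
```

Request:
{"api": "drive_tool", "payload": {"targets": [[[0,0,0],0,1],[[0,0,0],0,1],[[0,0,0],0,1]]}}

```text
time_s: 9.25
tool_pos: [585.6, -7.7, 32.3]
ee_rot: [0.0, 0.759, 0.651, 0.0]
wrist_force: [1.0, -1.3, 5.3]
width: 0.15
```

Request:
{"api": "drive_tool", "payload": {"targets": [[[0,0,-0.05],0,1],[[0,0,-0.05],0,1]]}}

```text
time_s: 9.5
tool_pos: [585.5, -7.6, 32.3]
ee_rot: [0.0, 0.759, 0.651, 0.0]
wrist_force: [3.3, -0.3, 1.2]
width: 0.15
```

Request:
{"api": "drive_tool", "payload": {"targets": [[[0,-0.8,0],0,1],[[0,-1.6,0],0,1],[[0,-2.4,0],0,1]]}}

```text
time_s: 9.88
tool_pos: [560.9, -3.8, 32.3]
ee_rot: [0.0, 0.759, 0.651, 0.0]
wrist_force: [4.1, -0.6, 2.5]
width: 0.149
```

Request:
{"api": "drive_tool", "payload": {"targets": [[[0,-0.8,0],0,1],[[0,-1.6,0],0,1],[[0,-2.4,0],0,1]]}}

```text
time_s: 10.25
tool_pos: [537.1, -0.2, 32.3]
ee_rot: [0.0, 0.759, 0.651, 0.0]
wrist_force: [5.0, -2.0, 2.1]
width: 0.147
```

Request:
{"api": "drive_tool", "payload": {"targets": [[[0,-0.8,0],0,1],[[0,-1.6,0],0,1],[[0,-2.4,0],0,1]]}}

```text
time_s: 10.62
tool_pos: [513.5, 3.4, 32.3]
ee_rot: [0.0, 0.759, 0.651, 0.0]
wrist_force: [5.2, -1.4, 2.2]
width: 0.148
```

Request:
{"api": "drive_tool", "payload": {"targets": [[[0,-0.8,0],0,1],[[0,-1.6,0],0,1],[[0,-2.4,0],0,1]]}}

```text
time_s: 11.0
tool_pos: [489.7, 7.0, 32.2]
ee_rot: [0.0, 0.759, 0.651, 0.0]
wrist_force: [3.9, -0.7, 3.6]
width: 0.15
```

Request:
{"api": "drive_tool", "payload": {"targets": [[[0,-0.8,0],0,1],[[0,-1.6,0],0,1],[[0,-2.4,0],0,1],[[0,-3.2,0],0,1]]}}

```text
time_s: 11.5
tool_pos: [458.1, 11.9, 32.2]
ee_rot: [0.0, 0.759, 0.651, 0.0]
wrist_force: [5.2, -2.1, 3.3]
width: 0.147
```

Stop 2 drags at about 5 N with an 11 N load, so mu is about 0.43. Next is stop 1.

Request:
{"api": "drive_tool", "payload": {"targets": [[[0,0,0],0,0.7],[[0,0,0],0,0.5],[[0,0,0],0,0.4],[[0,0,0],0,0.4],[[0,0,-2],0,0.4],[[0,0,-6],0,0.4]]}}

```text
time_s: 12.25
tool_pos: [456.5, 12.0, 90.8]
ee_rot: [-0.002, 0.759, 0.651, -0.002]
wrist_force: [1.0, -0.2, 0.4]
width: 0.597
```

Request:
{"api": "drive_tool", "payload": {"targets": [[[-4,3,-1],0,0.4],[[-8,6.2,-1],0,0.4],[[-12,9.4,-1],0,0.4],[[-16.5,12.9,-1],0,0.4],[[-16.5,12.9,-1],0,0.4],[[-16.5,12.9,-1],0,0.4]]}}

```text
time_s: 13.0
tool_pos: [560.5, -170.5, 101.4]
ee_rot: [-0.001, 0.759, 0.651, -0.0]
wrist_force: [0.2, 0.3, -0.4]
width: 0.601
```

```bash
python3 - <<'E'
from h import *
s=bot.state();print(s["tool_pos"],s["ee_rot"],s["wrist_force"],s["time_s"])
im=vision.camera("wrist");cv2.imwrite("pics/w4.png",im)
np.savez("w4.npz",p=s["tool_pos"],r=s["ee_rot"])
E
```

```text
[ 560.45034151 -170.52453808  101.42058928] [-8.44965410e-04  7.58975096e-01  6.51119054e-01 -2.58919657e-04] [ 0.20101878  0.31874197 -0.41631724] 13.0
```

View pics/w4.png

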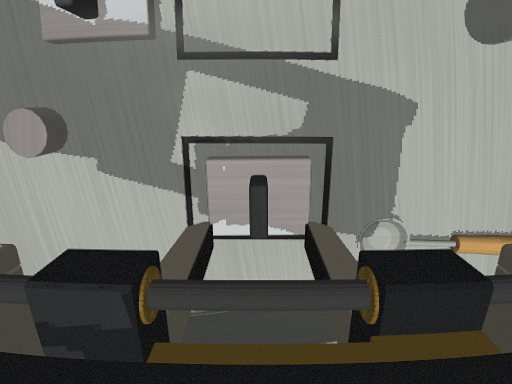

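Stop 1's tab at (258,205) is centred, and the spoon at (385,237) is well to the side.

Request:
{"api": "drive_tool", "payload": {"targets": [[[0,0,3],0,0.4],[[0,0,5.5],0,0.4],[[0,0,7],0,0.4],[[0,0,7],0,0.5],[[0,0,7],0,0.6],[[0,0,7],0,0.7],[[0,0,7],0,1],[[0,0,7],0,1]]}}

```text
time_s: 14.05
tool_pos: [560.3, -170.8, 32.6]
ee_rot: [-0.001, 0.759, 0.651, -0.001]
wrist_force: [2.3, -1.0, -5.6]
width: 0.149
```

Request:
{"api": "drive_tool", "payload": {"targets": [[[0,0,0],0,1],[[0,0,0],0,1],[[0,0,0],0,1]]}}

```text
time_s: 14.42
tool_pos: [560.3, -170.8, 32.6]
ee_rot: [-0.001, 0.759, 0.651, -0.001]
wrist_force: [-5.6, 1.6, 6.4]
width: 0.147
```

Request:
{"api": "drive_tool", "payload": {"targets": [[[0,-0.1,-0.05],0,1],[[0,-0.2,-0.05],0,1]]}}

```text
time_s: 14.68
tool_pos: [559.6, -170.7, 32.7]
ee_rot: [0.001, 0.759, 0.651, 0.0]
wrist_force: [3.8, -0.9, -4.5]
width: 0.144
```

Request:
{"api": "drive_tool", "payload": {"targets": [[[0,-0.3,0.03],0,1],[[0,-0.9,0.03],0,1],[[0,-1.7,0.03],0,1]]}}

```text
time_s: 15.05
tool_pos: [542.7, -168.0, 32.6]
ee_rot: [0.001, 0.759, 0.651, 0.0]
wrist_force: [5.0, -0.6, -3.7]
width: 0.15
```

Request:
{"api": "drive_tool", "payload": {"targets": [[[0,-0.8,0],0,1],[[0,-1.6,0],0,1],[[0,-2.4,0],0,1]]}}

```text
time_s: 15.42
tool_pos: [518.5, -164.3, 32.6]
ee_rot: [0.0, 0.759, 0.651, 0.0]
wrist_force: [4.0, -1.0, -2.7]
width: 0.148
```

Request:
{"api": "drive_tool", "payload": {"targets": [[[0,-0.8,0],0,1],[[0,-1.6,0],0,1],[[0,-2.4,0],0,1]]}}

```text
time_s: 15.8
tool_pos: [494.7, -160.7, 32.6]
ee_rot: [0.0, 0.759, 0.651, 0.0]
wrist_force: [5.1, -0.6, -1.4]
width: 0.149
```

Request:
{"api": "drive_tool", "payload": {"targets": [[[0,-0.8,0],0,1],[[0,-1.6,0],0,1],[[0,-2.4,0],0,1]]}}

```text
time_s: 16.18
tool_pos: [470.9, -157.0, 32.6]
ee_rot: [0.0, 0.759, 0.651, 0.0]
wrist_force: [4.5, -0.8, -2.2]
width: 0.147
```

The load-corrected mu here is about 0.75. Stop 2's drag was measured under a different load, so I'll repeat a centimetre of this one with the vertical load nearer zero.

Request:
{"api": "drive_tool", "payload": {"targets": [[[0,-0.5,0.03],0,1],[[0,-1.0,0.03],0,1]]}}

```text
time_s: 16.42
tool_pos: [461.6, -155.7, 32.7]
ee_rot: [0.001, 0.759, 0.651, 0.001]
wrist_force: [6.3, -0.6, -2.2]
width: 0.148
```

Request:
{"api": "drive_tool", "payload": {"targets": [[[0,-0.4,0.02],0,1],[[0,-0.8,0.02],0,1]]}}

```text
time_s: 16.68
tool_pos: [454.1, -154.6, 32.7]
ee_rot: [0.001, 0.759, 0.651, 0.001]
wrist_force: [6.2, -0.5, -1.4]
width: 0.151
```

Confirmed: 6.2 N at about 7 N load, so the order is stop 1 grips best, stop 2 is in the middle, and stop 3 is slippery. Next I'll release this one and go back to stop 3.

Request:
{"api": "drive_tool", "payload": {"targets": [[[0,0,0],0,0.7],[[0,0,0],0,0.5],[[0,0,0],0,0.4],[[0,0,0],0,0.4],[[0,0,-2],0,0.4],[[0,0,-6],0,0.4]]}}

```text
time_s: 17.42
tool_pos: [451.5, -153.5, 90.5]
ee_rot: [-0.002, 0.759, 0.651, -0.001]
wrist_force: [0.9, -0.0, 0.9]
width: 0.6
```

Request:
{"api": "drive_tool", "payload": {"targets": [[[5.5,-0.3,-1],0,0.4],[[11,-0.7,-1],0,0.4],[[16.5,-1,-1],0,0.4],[[22,-1.4,-1],0,0.4],[[27.5,-1.7,-1],0,0.4],[[32.8,-2.1,-1],0,0.4],[[32.8,-2.1,-1],0,0.4],[[32.8,-2.1,-1],0,0.4]]}}

```text
time_s: 18.42
tool_pos: [481.9, 173.0, 101.5]
ee_rot: [0.0, 0.758, 0.652, -0.0]
wrist_force: [0.4, -0.1, 0.3]
width: 0.596
```

```bash
python3 - <<'E'
from h import *
s=bot.state();print(s["tool_pos"],s["ee_rot"],s["wrist_force"],s["time_s"])
im=vision.camera("wrist");cv2.imwrite("pics/w5.png",im)
im=vision.camera("top");cv2.imwrite("pics/t5.png",im)
np.savez("w5.npz",p=s["tool_pos"],r=s["ee_rot"])
E
```

```text
[481.87650983 172.95116197 101.52721713] [ 9.98800500e-06  7.58418012e-01  6.51768286e-01 -4.69867732e-04] [ 0.35870308 -0.07008757  0.29736397] 18.425
```

View pics/w5.png

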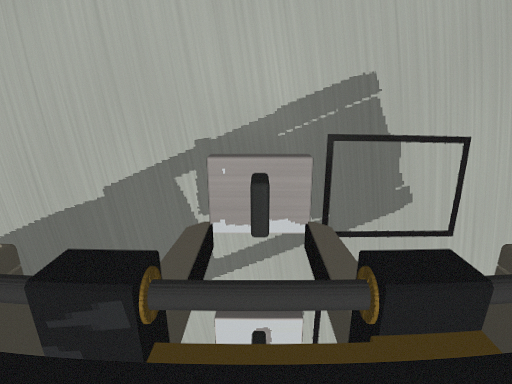

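View pics/t5.png

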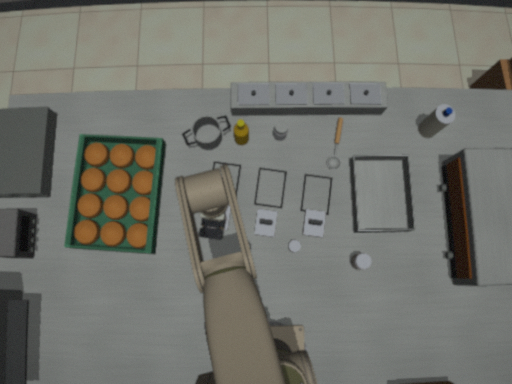

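Stop 3's tab at (260,203) is centred between the fingers. The top view shows stops 1 and 2 standing at (315,222) and (266,222), with nothing else moved. I'll grip and lift stop 3.

Request:
{"api": "drive_tool", "payload": {"targets": [[[0,0,3],0,0.4],[[0,0,5.5],0,0.4],[[0,0,7],0,0.4],[[0,0,7],0,0.5],[[0,0,7],0,0.6],[[0,0,7],0,0.7],[[0,0,7],0,1],[[0,0,7],0,1]]}}

```text
time_s: 19.52
tool_pos: [482.5, 173.2, 32.3]
ee_rot: [0.0, 0.759, 0.651, 0.0]
wrist_force: [-0.4, -0.2, 3.8]
width: 0.147
```

Request:
{"api": "drive_tool", "payload": {"targets": [[[0,0,0],0,1],[[0,0,0],0,1],[[0,0,-0.5],0,1],[[0,0,-2.5],0,1],[[0,0,-6],0,1],[[0,0,-11],0,1],[[0,0,-13],0,1],[[0,0,-13],0,1]]}}

```text
time_s: 20.52
tool_pos: [482.6, 173.2, 162.6]
ee_rot: [0.0, 0.759, 0.651, 0.001]
wrist_force: [-1.5, 0.3, -8.1]
width: 0.147
```

```bash
python3 - <<'E'
from h import *
s=bot.state();print(s["tool_pos"],s["ee_rot"],s["wrist_force"],s["wrist_torque"],s["time_s"],s["q"])
w,x,y,z=s["ee_rot"];M=R.from_quat([x,y,z,w]).as_matrix()
print((M.T@(np.array([545,-387,0])-s["tool_pos"])).round(1))
t=cam("top")
im=cv2.imread("pics/top0.png")
cv2.imwrite("pics/panz.png",cv2.resize(im[145:245,340:425],None,fx=6,fy=6,interpolation=cv2.INTER_CUBIC))
E
```

```text
[482.60661053 173.20310978 162.60152828] [3.55396496e-04 7.58761308e-01 6.51368303e-01 6.96113799e-04] [-1.54501544  0.27862825 -8.13131451] [-0.06388231  0.05558997  0.01158032] 20.525 [ 2.44560514e-01 -7.51594654e-02  1.80059184e+00 -1.14263933e-05
  1.41459714e+00  3.96585323e-01]
[-544.4  146.3  162.5]
```

View pics/panz.png

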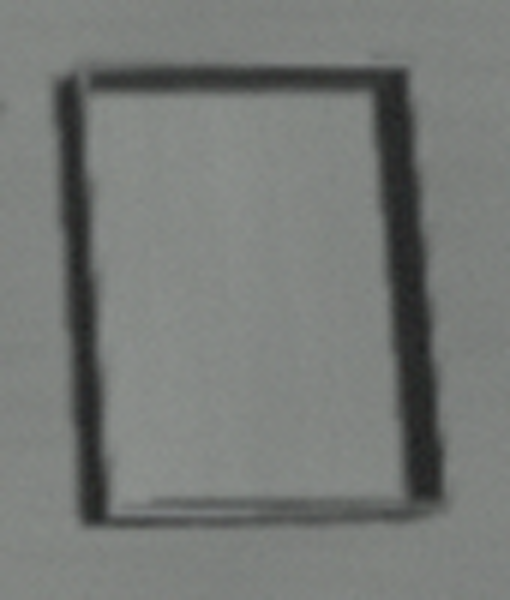

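```bash
python3 - <<'E'
from h import *
t=cam("top")
q=lambda L:(np.array(L)-2.5)/6+[340,145]
P=plane(t,q([(82,80),(408,70),(442,502),(106,520)]),65);print(P.round(0).tolist(),P.mean(0).round(0),np.linalg.norm(P-np.roll(P,-1,0),axis=1).round(0))
P=plane(t,q([(58,80),(83,522)]),0);print(P.round(0).tolist())
P=plane(t,q([(88,95),(375,92),(405,502)]),4);print("floor",P.round(0).tolist())
E
```

```text
[[670.0, -297.0, 65.0], [674.0, -492.0, 65.0], [421.0, -491.0, 65.0], [415.0, -296.0, 65.0]] [ 545. -394.   65.] [195. 253. 195. 255.]
[[688.0, -299.0, 0.0], [420.0, -299.0, 0.0]]
floor [[677.0, -316.0, 4.0], [678.0, -494.0, 4.0], [428.0, -492.0, 4.0]]
```

Request:
{"api": "drive_tool", "payload": {"targets": [[[-2,0.5,0],0,1],[[-6,1.6,0],0,1],[[-11,3,0],0,1],[[-16,4.3,0],0,1],[[-21,5.7,0],0,1],[[-26,7,0],0,1],[[-31,8.4,0],0,1],[[-36,9.7,0],0,1]]}}

```text
time_s: 21.52
tool_pos: [521.8, -198.3, 158.4]
ee_rot: [-0.002, 0.759, 0.651, -0.001]
wrist_force: [0.2, 0.4, -8.8]
width: 0.148
```

Request:
{"api": "drive_tool", "payload": {"targets": [[[-5,1.4,0],0,1],[[-10,2.7,0],0,1],[[-14,3.8,0],0,1],[[-17,4.6,0],0,1],[[-18.8,5.1,0],0,1],[[-18.8,5.1,0],0,1],[[-18.8,5.1,0],0,1]]}}

```text
time_s: 22.4
tool_pos: [544.4, -389.6, 159.1]
ee_rot: [-0.002, 0.759, 0.651, -0.0]
wrist_force: [-0.6, -0.3, -8.3]
width: 0.148
```

```bash
python3 - <<'E'
from h import *
s=bot.state();print(s["tool_pos"],s["ee_rot"],s["wrist_force"],s["time_s"])
im=vision.camera("wrist");cv2.imwrite("pics/w6.png",im)
im=vision.camera("scene");cv2.imwrite("pics/s6.png",im)
np.savez("w6.npz",p=s["tool_pos"],r=s["ee_rot"])
E
```

```text
[ 544.433998   -389.63035134  159.07865555] [-2.22966051e-03  7.58757844e-01  6.51368962e-01 -1.94534787e-04] [-0.63955257 -0.28287807 -8.33766022] 22.4
```

View pics/w6.png

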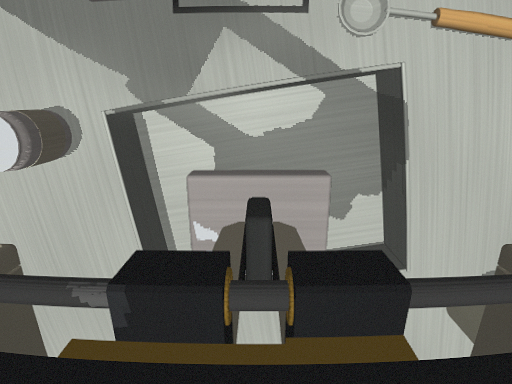

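View pics/s6.png

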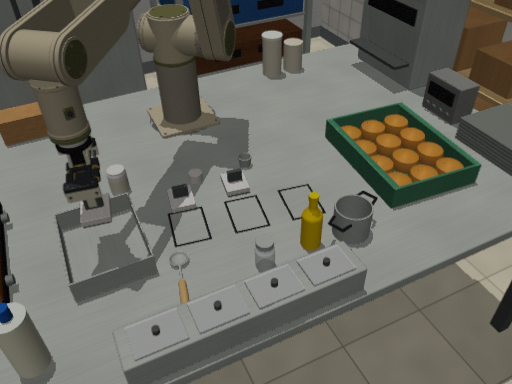

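The wrist view has the held stop at (258,220), with the pan rim's +y edge from (107,111) to (404,64). I'll check the pan centre from those.

```bash
python3 - <<'E'
from h import *
d=np.load("w6.npz");cm=cam("wrist",dict(tool_pos=d["p"],ee_rot=d["r"]))
P=plane(cm,[(107,111),(404,64)],65);v=P[0]-P[1];print(P.round(1),np.linalg.norm(v),np.arctan2(-v[1],-v[0]))
a=np.arctan2(-v[1],-v[0]);n=np.array([np.sin(a),-np.cos(a)]);print("centre",P.mean(0)[:2]+100*n)
w,x,y,z=d["r"];M=R.from_quat([x,y,z,w]).as_matrix()
c=np.r_[P.mean(0)[:2]+100*n,0];print((M.T@(c-d["p"])).round(1))
E
```

```text
[[ 423.6 -296.1   65. ]
 [ 681.7 -296.7   65. ]] 258.17521409341373 -0.002111293691896274
centre [ 552.4391168  -396.38724335]
[ -5.9   9.5 159. ]
```

Request:
{"api": "drive_tool", "payload": {"targets": [[[-0.5,0.8,2],-0.15,1],[[-0.5,0.8,5],-0.15,1],[[-0.5,0.8,8],-0.15,1],[[-0.5,0.8,10],-0.15,1],[[-0.5,0.8,11.2],-0.15,1],[[-0.5,0.8,11.2],-0.15,1],[[-0.5,0.8,11.2],-0.15,1]]}}

```text
time_s: 23.38
tool_pos: [553.5, -397.8, 51.4]
ee_rot: [0.001, 0.708, 0.706, 0.0]
wrist_force: [0.7, -0.2, -8.4]
width: 0.149
```

Request:
{"api": "drive_tool", "payload": {"targets": [[[0,0,0.6],0,1],[[0,0,1],0,1],[[0,0,1.1],0,1],[[0,0,1.1],0,1]]}}

```text
time_s: 23.88
tool_pos: [552.5, -397.1, 38.6]
ee_rot: [-0.0, 0.708, 0.706, -0.0]
wrist_force: [0.1, 0.1, -8.6]
width: 0.152
```

Request:
{"api": "drive_tool", "payload": {"targets": [[[0,0,0.07],0,1],[[0,0,0.14],0,1],[[0,0,0.14],0,1]]}}

```text
time_s: 24.25
tool_pos: [552.6, -397.1, 37.4]
ee_rot: [-0.0, 0.708, 0.706, -0.0]
wrist_force: [-0.7, 0.7, -8.8]
width: 0.149
```

Request:
{"api": "drive_tool", "payload": {"targets": [[[0,0,0.07],0,1],[[0,0,0.14],0,1]]}}

```text
time_s: 24.5
tool_pos: [552.8, -397.3, 36.4]
ee_rot: [0.0, 0.708, 0.706, 0.0]
wrist_force: [-0.7, 1.1, -5.3]
width: 0.153
```

Contact has begun. I'll ease down a little more.

Request:
{"api": "drive_tool", "payload": {"targets": [[[0,0,0.04],0,1],[[0,0,0.06],0,1]]}}

```text
time_s: 24.75
tool_pos: [553.1, -397.5, 36.3]
ee_rot: [0.001, 0.708, 0.706, 0.0]
wrist_force: [-1.7, 0.6, -1.5]
width: 0.149
```

Request:
{"api": "drive_tool", "payload": {"targets": [[[0,0,0],0,0.8],[[0,0,0],0,0.6],[[0,0,0],0,0.4],[[0,0,0],0,0.4],[[0,0,0],0,0.4],[[0,0,-3],0,0.4],[[0,0,-8],0,0.4],[[0,0,-8],0,0.4]]}}

```text
time_s: 25.75
tool_pos: [555.5, -399.5, 121.7]
ee_rot: [0.005, 0.708, 0.706, 0.0]
wrist_force: [0.5, -0.2, -0.6]
width: 0.6
```

Request:
{"api": "drive_tool", "payload": {"targets": [[[5,-2,0],0.08,0.4],[[10,-4,0],0.15,0.4],[[15,-6,0],0.15,0.4],[[20,-8.2,1],0.15,0.4],[[24.3,-9.9,1.5],0.15,0.4],[[24.3,-9.9,1.5],0.15,0.4],[[24.3,-9.9,1.5],0.15,0.4]]}}

```text
time_s: 26.62
tool_pos: [454.5, -154.4, 100.6]
ee_rot: [0.0, 0.759, 0.652, 0.0]
wrist_force: [0.4, 0.2, 0.7]
width: 0.601
```

```bash
python3 - <<'E'
from h import *
s=bot.state();print(s["tool_pos"],s["ee_rot"],s["wrist_force"],s["time_s"])
im=vision.camera("wrist");cv2.imwrite("pics/w7.png",im)
im=vision.camera("top");cv2.imwrite("pics/t7.png",cv2.resize(im[100:300,170:430],None,fx=3,fy=3))
np.savez("w7.npz",p=s["tool_pos"],r=s["ee_rot"])
E
```

```text
[ 454.52573196 -154.35525704  100.58983402] [4.69450125e-04 7.58573955e-01 6.51586782e-01 3.18914302e-05] [0.39950273 0.15430881 0.69950152] 26.625
```

View pics/w7.png

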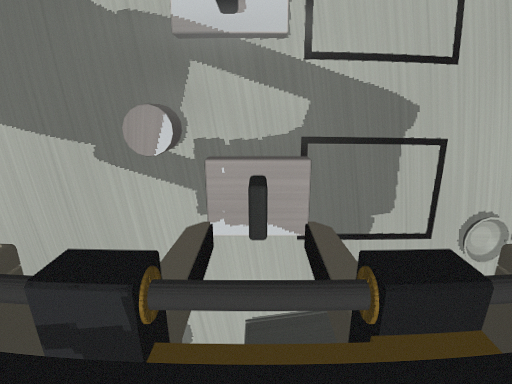

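View pics/t7.png

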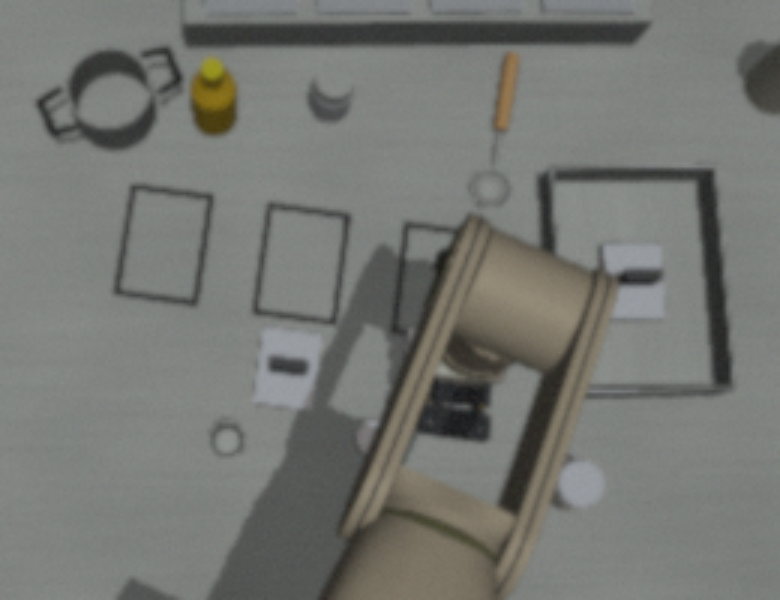

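Stop 3 lies flat inside the pan, at about (633,280) in the enlarged top view. In the wrist view, stop 1's tab at (258,205) is centred. I'll grip it for the slide.

Request:
{"api": "drive_tool", "payload": {"targets": [[[0,0,3],0,0.4],[[0,0,5.5],0,0.4],[[0,0,6.8],0,0.4],[[0,0,6.8],0,0.4],[[0,0,6.8],0,0.6],[[0,0,6.8],0,0.7]]}}

```text
time_s: 27.48
tool_pos: [455.0, -154.4, 33.6]
ee_rot: [0.001, 0.759, 0.651, 0.0]
wrist_force: [-0.7, -1.3, -0.3]
width: 0.432
```

Request:
{"api": "drive_tool", "payload": {"targets": [[[0,0,0],0,1],[[0,0,0],0,1],[[0,0,0],0,1],[[0,0,0],0,1],[[0,0,0],0,1]]}}

```text
time_s: 28.1
tool_pos: [453.9, -153.9, 32.6]
ee_rot: [-0.0, 0.759, 0.651, -0.0]
wrist_force: [-3.6, 1.3, 5.8]
width: 0.149
```

Request:
{"api": "drive_tool", "payload": {"targets": [[[0,0,-0.04],0,1],[[0.3,0.5,-0.05],0,1],[[0.9,1.6,-0.05],0,1]]}}

```text
time_s: 28.48
tool_pos: [468.9, -148.5, 32.7]
ee_rot: [-0.001, 0.759, 0.651, -0.002]
wrist_force: [-13.4, -4.0, 10.5]
width: 0.148
```

Request:
{"api": "drive_tool", "payload": {"targets": [[[0.7,1.3,0],0,1],[[1.4,2.6,0],0,1],[[2.1,3.9,0],0,1]]}}

```text
time_s: 28.85
tool_pos: [511.0, -133.6, 32.7]
ee_rot: [-0.001, 0.759, 0.651, -0.002]
wrist_force: [-16.7, -5.5, 12.7]
width: 0.147
```

The tool is pressing at about 12 N, so I'll raise it slightly.

Request:
{"api": "drive_tool", "payload": {"targets": [[[0.3,0.5,-0.06],0,1],[[0.7,1.2,-0.1],0,1]]}}

```text
time_s: 29.1
tool_pos: [524.7, -127.4, 32.7]
ee_rot: [-0.001, 0.759, 0.651, -0.001]
wrist_force: [-1.8, -1.1, -5.7]
width: 0.15
```

Request:
{"api": "drive_tool", "payload": {"targets": [[[0.6,1.2,0.01],0,1],[[1.3,2.4,0.01],0,1]]}}

```text
time_s: 29.35
tool_pos: [551.0, -118.0, 32.7]
ee_rot: [-0.001, 0.759, 0.651, -0.001]
wrist_force: [-2.4, -0.8, -6.2]
width: 0.15
```

Request:
{"api": "drive_tool", "payload": {"targets": [[[0.6,1.2,0],0,1],[[1.3,2.4,0],0,1],[[1.5,2.8,0],0,1]]}}

```text
time_s: 29.72
tool_pos: [582.5, -107.1, 33.6]
ee_rot: [-0.0, 0.758, 0.652, 0.0]
wrist_force: [0.4, -0.7, -8.3]
width: 0.148
```

The stop is being lifted by a fraction of a millimetre, so I'll lower it at once.

Request:
{"api": "drive_tool", "payload": {"targets": [[[0,0,0.11],0,1]]}}

```text
time_s: 29.85
tool_pos: [582.0, -107.5, 32.7]
ee_rot: [0.0, 0.759, 0.652, 0.0]
wrist_force: [1.7, 3.7, -1.9]
width: 0.148
```

Holding the tab couples vertical arm error into the stop, at about 18 N/mm. I'll square the heading first, then release and push low on the block's long side with two spread fingertips. That way nothing lifts and the stop can align with the wall.

Request:
{"api": "drive_tool", "payload": {"targets": [[[0,0,0.02],-0.11,1],[[0,0,0.02],-0.22,1],[[0,0,0.02],-0.22,1]]}}

```text
time_s: 30.22
tool_pos: [581.3, -108.0, 32.7]
ee_rot: [0.0, 0.683, 0.73, -0.0]
wrist_force: [-0.9, -1.5, -5.5]
width: 0.146
```

Request:
{"api": "drive_tool", "payload": {"targets": [[[0,0,0],0,0.8],[[0,0,0],0,0.6],[[0,0,0],0,0.4],[[0,0,0],0,0.4],[[0,0,0],0,0.4],[[0,0,-3],0,0.5],[[0,0,-6],0,0.5],[[-1,0,-6],0,0.5]]}}

```text
time_s: 31.22
tool_pos: [584.6, -118.1, 95.7]
ee_rot: [0.002, 0.682, 0.731, 0.001]
wrist_force: [0.3, -0.2, 0.1]
width: 0.497
```

```bash
python3 - <<'E'
from h import *
s=bot.state();print(s["tool_pos"],s["ee_rot"],s["wrist_force"],s["time_s"])
im=vision.camera("wrist");cv2.imwrite("pics/w8.png",im)
np.savez("w8.npz",p=s["tool_pos"],r=s["ee_rot"])
E
```

```text
[ 584.56361022 -118.0709855    95.66275189] [0.00245903 0.68235183 0.73101863 0.0012994 ] [ 0.27735012 -0.15770439  0.13069496] 31.225
```

View pics/w8.png

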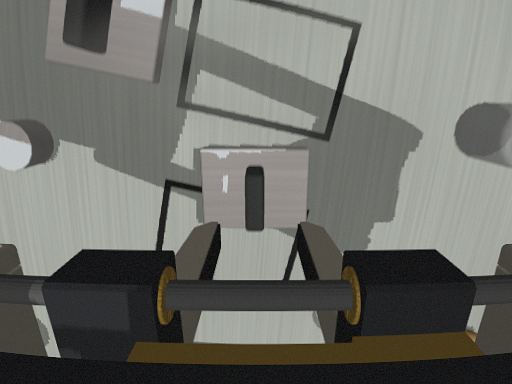

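Stop 1 stands at (255,190), squared to the tool, and stop 2 is at the upper left with a clear gap. Next I'll go behind stop 1 and lower the fingers.

Request:
{"api": "drive_tool", "payload": {"targets": [[[-2.5,0,0],0,0.54],[[-4.4,0,0],0,0.54],[[-4.4,0,3],0,0.54],[[-4.4,0,6],0,0.54],[[-4.4,0,7.8],0,0.54],[[-4.4,0,8.2],0,0.54],[[-4.4,0,8.2],0,0.54]]}}

```text
time_s: 32.15
tool_pos: [585.6, -161.7, 10.9]
ee_rot: [0.0, 0.683, 0.731, 0.0]
wrist_force: [0.2, -0.8, 1.0]
width: 0.462
```

Request:
{"api": "drive_tool", "payload": {"targets": [[[0.5,0,0],0,0.54],[[0.9,0,0],0,0.54],[[1.5,0,0],0,0.54],[[2.5,0,0],0,0.54],[[3.7,0,0],0,0.54],[[4.9,0,0],0,0.54]]}}

```text
time_s: 32.9
tool_pos: [583.0, -113.9, 11.9]
ee_rot: [0.002, 0.683, 0.731, -0.0]
wrist_force: [0.3, -6.6, 0.9]
width: 0.461
```

Request:
{"api": "drive_tool", "payload": {"targets": [[[1.2,0,0],0,0.54],[[2.4,0,0],0,0.54],[[3.6,0,0],0,0.54],[[4.8,0,0],0,0.54],[[6.0,0,0],0,0.54],[[7.2,0,0],0,0.54]]}}

```text
time_s: 33.65
tool_pos: [578.1, -42.0, 11.8]
ee_rot: [0.002, 0.683, 0.731, -0.0]
wrist_force: [-0.1, -7.6, 1.8]
width: 0.462
```

```bash
python3 - <<'E'
from h import *
s=bot.state();print(s["tool_pos"],s["ee_rot"],s["wrist_force"],s["time_s"])
im=vision.camera("wrist");cv2.imwrite("pics/w9.png",im)
np.savez("w9.npz",p=s["tool_pos"],r=s["ee_rot"])
E
```

```text
[578.07207585 -42.02873289  11.82524399] [ 1.84015856e-03  6.82658778e-01  7.30734954e-01 -1.81238570e-04] [-0.12182659 -7.62048651  1.80955972] 33.65
```

View pics/w9.png

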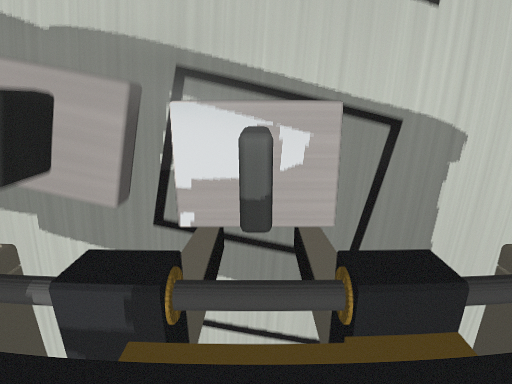

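The stop at (255,163) stays square on the two fingertips and clears stop 2. The push force is about 7 N, which again gives mu of about 0.77. I'll continue, turning gradually to match the wall.

Request:
{"api": "drive_tool", "payload": {"targets": [[[1.3,0,0],0,0.54],[[2.6,0,0],0,0.54],[[3.9,0,0],0,0.54],[[5.2,-0.1,0],0,0.54],[[6.5,-0.1,0],0,0.54],[[7.8,-0.1,0],0,0.54]]}}

```text
time_s: 34.45
tool_pos: [571.8, 35.6, 11.8]
ee_rot: [0.002, 0.683, 0.731, -0.0]
wrist_force: [1.4, -9.9, 3.4]
width: 0.459
```

Request:
{"api": "drive_tool", "payload": {"targets": [[[1.3,0,0],0.02,0.54],[[2.6,0,0],0.04,0.54],[[3.9,0,0],0.06,0.54],[[5.2,0,0],0.08,0.54],[[6.5,-0.1,0],0.1,0.54],[[7.8,-0.1,0],0.12,0.54],[[9.1,-0.2,0],0.14,0.54]]}}

```text
time_s: 35.33
tool_pos: [563.7, 126.1, 11.8]
ee_rot: [0.002, 0.732, 0.681, -0.0]
wrist_force: [1.0, -10.1, 4.3]
width: 0.458
```

```bash
python3 - <<'E'
from h import *
s=bot.state();print(s["tool_pos"],s["ee_rot"],s["wrist_force"],s["time_s"])
w,x,y,z=s["ee_rot"];M=R.from_quat([x,y,z,w]).as_matrix()
print(np.arctan2(M[1,1],M[0,1]),(M.T@(np.array([547.6,306.2,0])-s["tool_pos"])).round(1))
im=vision.camera("wrist");cv2.imwrite("pics/w10.png",im)
np.savez("w10.npz",p=s["tool_pos"],r=s["ee_rot"])
E
```

```text
[563.72820481 126.11830305  11.79302557] [ 1.72326212e-03  7.32408406e-01  6.80863389e-01 -4.59635627e-05] [  1.04828394 -10.07553333   4.34526717] 35.325
-0.07290894910432405 [178.5 -29.2  11.3]
```

View pics/w10.png

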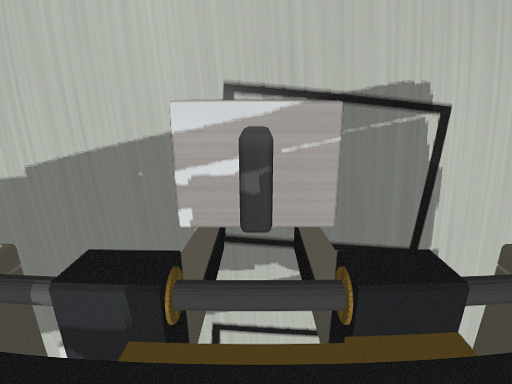

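The stop is still square, at (256,163). I'll continue with a slight sideways component.

Request:
{"api": "drive_tool", "payload": {"targets": [[[1.2,-0.2,-0.03],0,0.54],[[2.4,-0.4,-0.03],0,0.54],[[3.6,-0.6,-0.03],0,0.54],[[4.8,-0.8,-0.03],0,0.54],[[6,-1,-0.03],0,0.54],[[7.2,-1.2,-0.03],0,0.54]]}}

```text
time_s: 36.12
tool_pos: [556.7, 199.0, 11.8]
ee_rot: [0.001, 0.732, 0.681, -0.0]
wrist_force: [-0.1, -10.0, 3.2]
width: 0.46
```

Request:
{"api": "drive_tool", "payload": {"targets": [[[1.2,-0.2,0],0,0.54],[[2.4,-0.4,0],0,0.54],[[3.6,-0.6,0],0,0.54],[[4.8,-0.8,0],0,0.54],[[6,-1,0],0,0.54],[[7.2,-1.2,0],0,0.54]]}}

```text
time_s: 36.88
tool_pos: [549.9, 271.5, 11.8]
ee_rot: [0.001, 0.732, 0.681, -0.0]
wrist_force: [2.1, -11.0, 4.0]
width: 0.461
```

```bash
python3 - <<'E'
from h import *
s=bot.state();print(s["tool_pos"],s["ee_rot"],s["wrist_force"],s["time_s"])
w,x,y,z=s["ee_rot"];M=R.from_quat([x,y,z,w]).as_matrix()
print(np.arctan2(M[1,1],M[0,1]),(M.T@(np.array([547.6,306.2,0])-s["tool_pos"])).round(1))
im=vision.camera("wrist");cv2.imwrite("pics/w11.png",im)
np.savez("w11.npz",p=s["tool_pos"],r=s["ee_rot"])
E
```

```text
[549.87531773 271.51136287  11.76238132] [ 1.36452652e-03  7.32171619e-01  6.81118751e-01 -3.25500910e-04] [  2.10147641 -10.95560436   3.98043601] 36.875
-0.0722136046752041 [34.5 -4.8 11.7]
```

View pics/w11.png

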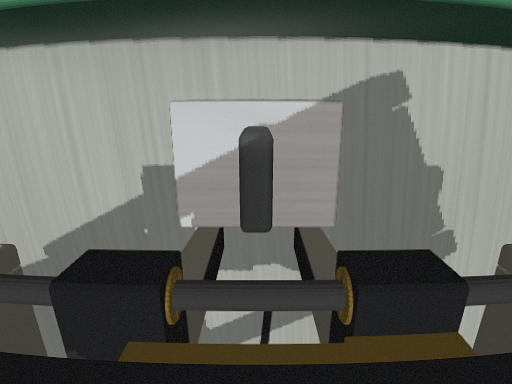

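The crate's foot line runs near row 42, and the stop's front edge is at row 101 between columns 171 and 342. I'll measure the gap and the angle.

```bash
python3 - <<'E'
from h import *
d=np.load("w11.npz");cm=cam("wrist",dict(tool_pos=d["p"],ee_rot=d["r"]))
im=cv2.imread("pics/w11.png");hsv=cv2.cvtColor(im,cv2.COLOR_BGR2HSV)
g=((hsv[...,0]>55)&(hsv[...,0]<100)&(hsv[...,1]>70))
pts=[(c,np.where(g[:90,c])[0].max()+.5) for c in range(60,460,10)]
P=plane(cm,pts,0);f=np.polyfit(P[:,0],P[:,1],1);print("wall",f,np.abs(np.polyval(f,P[:,0])-P[:,1]).max())
gr=cv2.Sobel(cv2.cvtColor(im,cv2.COLOR_BGR2GRAY).astype(float),cv2.CV_64F,0,1)
pts=[(c,92+np.abs(gr[92:112,c]).argmax()) for c in list(range(178,300,6))+list(range(305,338,6))]
print([int(p[1]) for p in pts])
B=plane(cm,pts,22);b=np.polyfit(B[:,0],B[:,1],1);print("block front",b)
C=plane(cm,[(170.5,101),(342.5,101)],22);m=C.mean(0);print(C.round(1),m.round(1),"gap",(np.polyval(f,m[0])-m[1]))
t=np.array([.9973,-.0729]);print("along-wall offset",(m[:2]-[553.2,383.5])@t)
E
```

```text
wall [-1.10249810e-01  4.57311269e+02] 7.455035946706914
[102, 101, 101, 101, 101, 101, 101, 101, 101, 101, 101, 101, 101, 101, 101, 101, 101, 101, 101, 101, 101, 101, 101, 99, 97, 96, 92]
block front [-4.81635771e-02  3.77299541e+02]
[[509.9 353.7  22. ]
 [597.9 347.3  22. ]] [553.9 350.5  22. ] gap 45.7650681028764
along-wall offset 3.1169989418381463
```

Request:
{"api": "drive_tool", "payload": {"targets": [[[1,-0.1,-0.02],0,0.54],[[1.9,-0.3,-0.03],0,0.54],[[2.5,-0.4,-0.03],0,0.54]]}}

```text
time_s: 37.3
tool_pos: [547.4, 296.8, 11.8]
ee_rot: [0.001, 0.732, 0.681, -0.001]
wrist_force: [1.0, -10.2, 3.3]
width: 0.46
```

Request:
{"api": "drive_tool", "payload": {"targets": [[[0.3,0,0],0,0.54],[[0.5,0,0],0,0.54]]}}

```text
time_s: 37.55
tool_pos: [547.5, 301.2, 11.8]
ee_rot: [0.001, 0.732, 0.681, -0.001]
wrist_force: [-0.5, -12.0, 6.3]
width: 0.465
```

Request:
{"api": "drive_tool", "payload": {"targets": [[[0.1,0,-0.03],0,0.54],[[0.2,0,-0.03],0,0.54]]}}

```text
time_s: 37.8
tool_pos: [547.5, 303.4, 11.8]
ee_rot: [0.001, 0.732, 0.681, -0.001]
wrist_force: [-1.1, -9.6, 3.0]
width: 0.457
```

```bash
python3 - <<'E'
from h import *
s=bot.state();print(s["wrist_force"])
im=vision.camera("wrist");cv2.imwrite("pics/w12.png",im)
E
```

```text
[-1.06754495 -9.6391365   2.9709776 ]
```

View pics/w12.png

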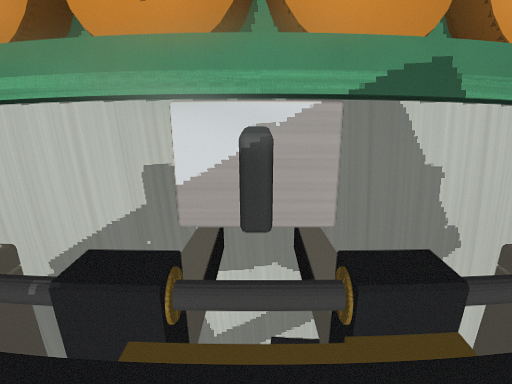

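The stop's front edge at row 101 is almost at the wall's lower edge. I'll push on in 1 mm steps.

Request:
{"api": "drive_tool", "payload": {"targets": [[[0.1,0,0],0,0.54]]}}

```text
time_s: 37.98
tool_pos: [547.5, 304.3, 11.8]
ee_rot: [0.001, 0.732, 0.681, -0.001]
wrist_force: [-0.8, -10.2, 3.5]
width: 0.458
```

Request:
{"api": "drive_tool", "payload": {"targets": [[[0.1,0,0],0,0.54]]}}

```text
time_s: 38.1
tool_pos: [547.5, 304.5, 11.8]
ee_rot: [0.001, 0.732, 0.681, -0.002]
wrist_force: [-1.4, -16.0, 7.2]
width: 0.46
```

```bash
python3 - <<'E'
from h import *
s=bot.state();print(s["tool_pos"],s["wrist_force"],s["wrist_torque"])
im=vision.camera("wrist");cv2.imwrite("pics/w13.png",im);cv2.imwrite("pics/w13z.png",cv2.resize(im[70:140,140:370],None,fx=3.4,fy=3.4,interpolation=cv2.INTER_CUBIC))
s=bot.state();print(s["tool_pos"],s["wrist_force"],s["wrist_torque"])
E
```

```text
[547.48797042 304.46706677  11.783614  ] [ -1.42007334 -15.97397233   7.17368974] [-2.88232492  0.21795915 -0.04292766]
[547.48742908 304.44681361  11.76683729] [ -1.79903183 -14.47717539   5.66351636] [-2.48153325  0.08753945 -0.00462305]
```

View pics/w13z.png

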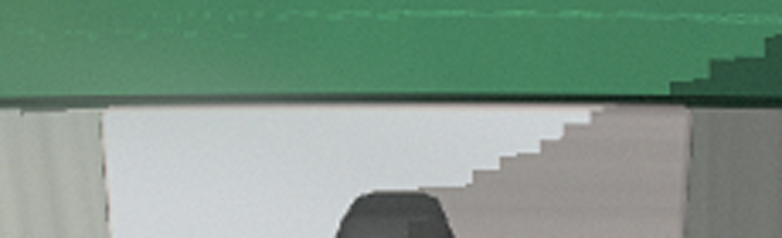

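The stop is against the wall with no visible gap. The moment about z is near zero, so contact is even along the face, and the push was 14–16 N. I'll back off, lift and inspect.

Request:
{"api": "drive_tool", "payload": {"targets": [[[-0.5,0,0],0,0.54],[[-2,0,0],0,0.54],[[-4,0,0],0,0.54],[[-4,0,-4],0,0.54],[[-4,0,-9],0,0.54],[[-4,0,-14],0,0.54],[[-4,0,-17],0,0.54],[[-4,0,-17],0,0.54]]}}

```text
time_s: 39.15
tool_pos: [546.5, 267.0, 185.1]
ee_rot: [0.001, 0.732, 0.681, 0.003]
wrist_force: [-0.6, 0.6, -0.4]
width: 0.459
```

Request:
{"api": "drive_tool", "payload": {"targets": [[[-1,-2,0],0,0.54],[[-1,-5,0],0,0.54],[[-1,-5,0],0,0.54],[[-1,-5,0],0,0.54]]}}

```text
time_s: 39.65
tool_pos: [493.9, 260.3, 180.4]
ee_rot: [-0.0, 0.732, 0.681, -0.0]
wrist_force: [-0.9, -0.1, -0.8]
width: 0.458
```

```bash
python3 - <<'E'
from h import *
s=bot.state();print(s["tool_pos"],s["wrist_force"],s["time_s"])
np.savez("w14.npz",p=s["tool_pos"],r=s["ee_rot"])
im=vision.camera("wrist");cv2.imwrite("pics/w14.png",im)
a=vision.camera("top");cv2.imwrite("pics/t14.png",cv2.resize(a[100:300,60:430],None,fx=2.1,fy=2.1,interpolation=cv2.INTER_CUBIC))
a=vision.camera("scene");cv2.imwrite("pics/s14.png",a)
E
```

```text
[493.89443274 260.27741096 180.38614608] [-0.90016809 -0.13779513 -0.75458861] 39.65
```

View pics/w14.png

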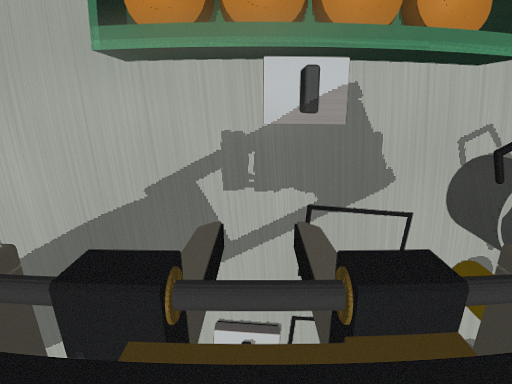

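View pics/t14.png

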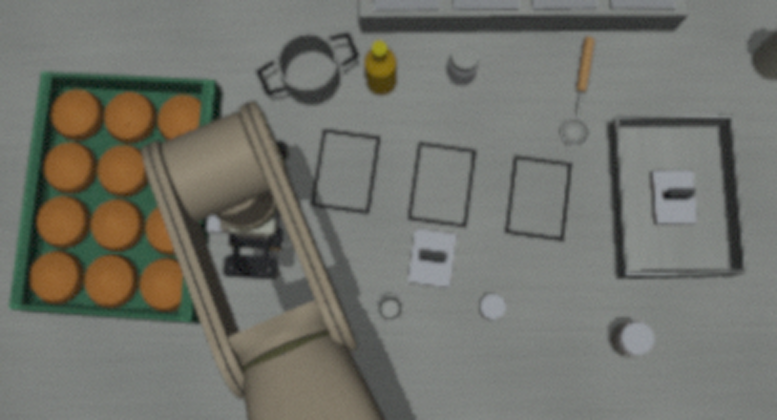

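View pics/s14.png

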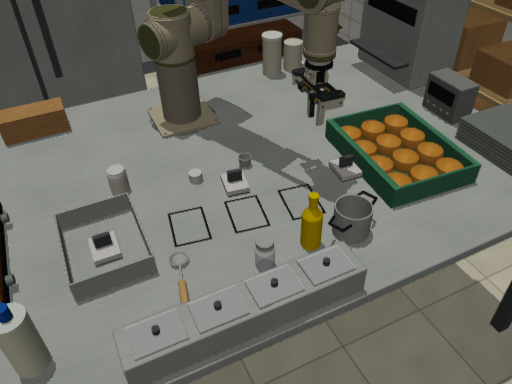

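Stop 1 stands at (307,90) against the wall, stop 3 lies flat in the pan, and stop 2 stands alone with nothing else disturbed. One last measurement of its angle and centring.

```bash
python3 - <<'E'
from h import *
d=np.load("w14.npz");cm=cam("wrist",dict(tool_pos=d["p"],ee_rot=d["r"]))
im=cv2.imread("pics/w14.png");g=cv2.cvtColor(im,cv2.COLOR_BGR2GRAY).astype(float);hsv=cv2.cvtColor(im,cv2.COLOR_BGR2HSV)
gr=cv2.Sobel(g,cv2.CV_64F,0,1)
cs=list(range(270,345,3));pk=[]
for c in cs:
    col=-gr[116:132,c]; k=col.argmax(); pk.append(116+k)
B=plane(cm,np.c_[cs,pk],22);f=np.polyfit(B[:,0],B[:,1],1);print("back edge slope",f[0],pk)
K=plane(cm,[(264,124),(348.5,124)],22);print(K.round(1),np.linalg.norm(K[1]-K[0]))
c=K.mean(0)[:2]+35*np.array([.0729,.9973]);print("centre",c,"along",(c-[553.2,383.5])@[.9973,-.0729],"normal",(c-[553.2,383.5])@[.0729,.9973])
gm=((hsv[...,0]>55)&(hsv[...,0]<100)&(hsv[...,1]>70))
pts=[(x,np.where(gm[:90,x])[0].max()+.5) for x in list(range(110,255,8))+list(range(360,500,8))]
P=plane(cm,pts,70);h=np.polyfit(P[:,0],P[:,1],1);print("wall slope (rim)",h[0])
cv2.imwrite("pics/w14z.png",cv2.resize(im[20:140,225:385],None,fx=5,fy=5,interpolation=cv2.INTER_CUBIC))
E
```

```text
back edge slope -0.10727618572078629 [np.int64(123), np.int64(121), np.int64(121), np.int64(118), np.int64(123), np.int64(123), np.int64(123), np.int64(123), np.int64(123), np.int64(123), np.int64(123), np.int64(123), np.int64(123), np.int64(123), np.int64(123), np.int64(123), np.int64(124), np.int64(124), np.int64(124), np.int64(124), np.int64(124), np.int64(124), np.int64(124), np.int64(124), np.int64(124)]
[[503.2 317.6  22. ]
 [594.6 311.4  22. ]] 91.6287067742651
centre [551.43003271 349.42863841] along 0.7186138828689953 normal -34.108399526126206
wall slope (rim) -0.11043080481372278
```

View pics/w14z.png

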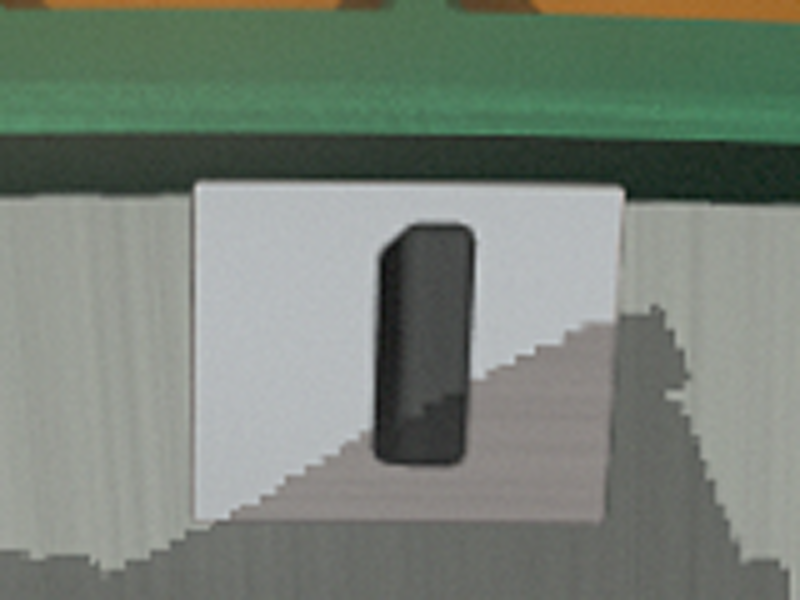

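```bash
python3 -c "
from rig import bot,job_done
print(job_done(), bot.state()['time_s'])"
```

```text
the job is handed in; nothing more can be done
the job is handed in; nothing more can be done
```

The job is done and handed in at about 40 s. The slippery stop is flat in the wash pan, and the one that grips best is flush against the middle of the crate's wall.

**Drag test:** each stop was dragged 10–13 cm and left standing until all three had been tried.

| Stop | Drag force | Estimated sole friction |
|---|---|---|
| bay_3 | about 1.3 N | 0.2 (greasy) |
| bay_2 | about 5 N while pressing about 2.5 N | 0.43 |
| bay_1 | 4.7–6.3 N | 0.75–0.85 (best grip) |

The low push on the bay_1 stop later took about 7 N at the start, again about 0.77.

**Placing:** I set the bay_3 stop gently in the pan. I slid the bay_1 stop to the crate, most of the way with two fingertips low on its long side, pushing at about 16 N at most on contact.

**Last checks:**
- The bay_1 stop's centre is about 1 mm from the wall's midpoint. It is parallel to the wall within measurement error, with no visible gap.
- The bay_2 stop stands on the counter clear of the crate, and nothing else looks disturbed.

**What went wrong:**
- While gripping the bay_1 stop by its tab, the arm's vertical error pressed it down with about 13 N. My correction then raised it about 1 mm for a moment, although it was never to be lifted. I lowered it at once and switched to pushing.
- The automatic edge fits in the last wrist picture were noisy. They gave slopes of -0.107 (stop) and -0.110 (wall), against -0.073 measured for the wall from its corners. The two still agree with each other on being parallel.

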